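# Seat and latch an electrophoresis sample comb

### The job

Take the white six-tooth sample comb from its steel rest and seat it fully home in the slotted loading dock, every tooth in its own slot. The black slotted insert is clamped somewhat off the well's middle, away from the latch, nobody measured how far, so feel for the slots gently: it is sprung, and the comb must never be forced down onto its bottom stop (stay below about 20 N). Once the comb is home, slide the latch all the way over its end so that it is locked in, let go, and leave the tube rack, bottle and jar alone.

Things in the scene. Friction and masses are not known exactly. Their poses are not given: they have to be found in the camera images.
- comb: loose rigid white plastic comb, about 60 g. Origin at the centre of the row of tooth tips; z up, y along the row, x across. Six flat teeth 6 mm wide (y), 4 thick (x), 18 long (z 0 to 18), at y = -30, -18, -6, 6, 18, 30 mm. Above them the back, 10 mm thick: middle 68 mm long (y), z 18 to 46; a low lug at each end reaches y = +-56, z 18 to 26. Symmetric under a half turn about z.
- comb_grip (a point): on the comb's axis at comb z = 42 mm, 4 mm below the top of the back: a TCP here, closing across x from above, keeps the fingertips above the teeth. Axes as the comb's.
- rest: fixed steel stand holding the comb upright, teeth down; it may be left or right of the dock. Base 50 x 130 x 6 mm, origin under its centre, y along the comb. Two posts at y = +-47 mm (14 mm in y, 24 in x), tops at z = 36 mm, carry the comb's lugs between cheeks that rise to z = 45 mm. Comb origin starts at z = 18 mm; it lifts straight up.
- dock: fixed grey plastic dock, 70 mm in x, y from -70 to +106 mm. Origin on the table under the middle of its well; z up, y along the slots' row. Rails by the well end at z = 38 mm, block under the latch (y 58 to 104) at z = 49. Comb origin here: z = 40 mm with tips on the insert, 22 fully home (back rests on the insert). The insert is sprung: yields from 3 N, 3 N/mm, solid stop after 4 mm.
- well (a point): middle of the dock's well, level with the insert's top (dock 0, 0, 40 mm). The well is 116 mm long (y); the black insert, 84 mm long, has six slots 8 (x) by 7.6 mm (y), deeper than the teeth, at the comb's pitch, row centred on the insert and at x = 0. It is clamped with its centre 3.5 to 12.5 mm to the dock's -y side of this point, anew each time; unreported. It stays put under gentle forces.
- latch (a joint): slide latch at the dock's +y end: 0 open, 0.022 m closed, moving to the dock's -y over the comb's lug. Starts at 0 to 2 mm; friction about 2 N, stays where left. Steel tongue 26 mm wide (x), 40 long, dock z 49.5 to 55.5; tip at dock y = 58 mm minus the joint value. Passes 1.5 mm over the lug of a comb fully home, strikes one that is not.
- latch_knob (a point): centre of the latch's black knob, 14 (x) x 14 (y) x 20 mm (z), standing on the tongue; at dock (0, 84 mm minus the joint value, 65.5 mm). Pinch it across x from above or push it towards -y. Axes as the dock's.
- tube_rack: white tube rack 60 x 150 x 53 mm with capped blood tubes up to 86 mm high; origin under its centre. Loose, not to be touched.
- reagent: capped reagent bottle, 56 mm diameter, 110 mm high; origin under its centre. Loose, not to be touched.
- sample_jar: sample jar with lid, 52 mm diameter, 60 mm high; origin under its centre. Loose, not to be touched.

How it is judged:
By the outcome, as a careful person would: the job done as asked, in the order asked, and still so for the second after the job is handed in, with the robot touching nothing.
It also fails if it takes over 72 s, if anything falls off the work surface, if the arm or the gripper's body presses on something with over 40 N, if the wrist force passes 120 N, or if a joint passes its speed limit or range.

### The arm

A 6-joint arm with a two-finger parallel gripper is mounted at the origin on the work surface. World frame = base frame: x ahead of the robot, y to its left, z up, the work surface at z = 0. Lengths are in m, angles in rad, forces in N, time in s.
With the tool pointing down it reaches from about 0.2 to 0.875 m from the base axis. Payload 3.4 kg.
Tool frame: the origin (TCP) lies between the finger pads, 19 mm behind the fingertips; this is the grasp point; z points along the fingers, y is the line along which they close (so a half turn about z gives the same grasp; the last joint's range is limited). The gripper opens to 94 mm and grips with 3 to 60 N. Pads are 16 mm wide; open, the fingers measure 119 mm over their backs; the gripper's body (75 mm by 177 mm) begins 78 mm behind the grasp point.
Start: joints at [-1.335, 0.276, 1.505, -0, 1.361, -0.121], TCP at [0.201, -0.539, 0.224] pointing down, gripper open.
Joint ranges: [-2.89, 2.89], [-0.75, 2.08], [0.22, 2.7], [-1.18, 4.32], [0.11, 2.71], [-2.7, 2.7]. Speed limits (rad/s): [2.57, 2.57, 3.14, 3.14, 3.14, 3.14].

### API

Orientations are given as a rotation vector (axis times angle).
In Python, from rig import r, effector, kin, readout, imaging, close_job gives the robot as it stands. The module is installed in compiled form; this text tells all that it offers. Calls block until the motion is done:
- r.move_ptp(position, orientation): joint-space move of the TCP to a pose.
- r.servo_line(position, attitude=None, max_speed=0.15, contact_N=None): straight line of the TCP; attitude=None keeps the orientation; max_speed is the mean speed in m/s. With contact_N (N) it stops when the force on the tool has changed by that much, and returns True; else False.
- r.goto_joints(angles): joint-space move.
- effector.open_jaws() and effector.clamp(newtons=None): open the fingers fully, or close them until they stop; newtons is the grip in N (None keeps the last).
- r.sleep(seconds).
- kin.ik(position, orientation): joint angles nearest the present ones, or None.
- readout.state(): the state.
- imaging.camera(name): name is "side" or "top"; returns the picture (384x512x3 uint8, red, green, blue); there is no depth.
- imaging.camera_info(name): a dict with "camera_matrix" (3x3 intrinsics, pixels), "rvec" (rotation vector, rad) and "tvec" (3), from world to camera coordinates, as OpenCV has them. Camera axes: x right, y down, z forward; pixel columns grow to the right and rows downward; lengths in m; the calibration is good to about 2 mm. A picture is of the moment at which its call begins. camera_info takes no time and is no camera call.
A pose or a line that the arm cannot do raises r.MotionError and nothing moves.
- close_job(): hands the job in; it is judged then, once.
The state is a dict: "t": time; "joint_pos": joint angles; "qd": joint speeds; "joint_torque": joint torques, N m; "tool_pos": TCP position; "orientation": TCP orientation; "wrist_force": force on the tool from outside, world axes, zero at the start; "moment": the same for the moment, N m; "finger_gap": finger opening in m; "grip_force": force on a finger pad.
Only numpy, scipy, OpenCV 4.12 (cv2) and the standard library are available. Lean on these libraries where they do the work, as an engineer would, in place of code of your own. Each camera call takes 0.05 s, during which the arm holds its last target. There are 200 camera calls.

## Working session

There is one attempt and no reset: what is moved stays moved. The work goes in short steps, each a Python script; the robot and the scene stay as the last script left them, time stands still between calls to the robot, and variables do not carry over. Pictures are saved under pics/ and viewed, at most 10 in all, crops included, and the job is handed in when it is done.

```bash
mkdir -p pics; python3 - <<'E'
from rig import r, effector, kin, readout, imaging
import cv2,numpy as np
s=readout.state();print(s['t'],s['tool_pos'],s['orientation'],s['finger_gap'])
for n in("top","side"):
    i=imaging.camera_info(n);print(n,i)
    R=cv2.Rodrigues(np.array(i['rvec']))[0];print(-R.T@np.array(i['tvec']).ravel())
    cv2.imwrite(f"pics/{n}0.png",cv2.resize(imaging.camera(n)[:,:,::-1],(800,600),interpolation=cv2.INTER_CUBIC))
E
```

```text
0.0 [ 0.20072907 -0.53826462  0.22343316] [-3.08996468e+00 -5.57208276e-01  1.34331493e-04] 0.09412900261144226
top {'camera_matrix': array([[377.89817461,   0.        , 259.38053292],
       [  0.        , 377.89817461, 191.1263779 ],
       [  0.        ,   0.        ,   1.        ]]), 'rvec': array([ 2.14880404, -2.20420415,  0.08280588]), 'tvec': array([0.02248438, 0.62338621, 0.86301072])}
[0.55090905 0.00225017 0.91126153]
side {'camera_matrix': array([[396.87458114,   0.        , 249.54222256],
       [  0.        , 396.87458114, 190.96133557],
       [  0.        ,   0.        ,   1.        ]]), 'rvec': array([ 0.46868459, -2.68832297,  1.20736723]), 'tvec': array([0.58032552, 0.18714029, 0.86246441])}
[0.35458164 0.686594   0.72007264]
```

View pics/top0.png

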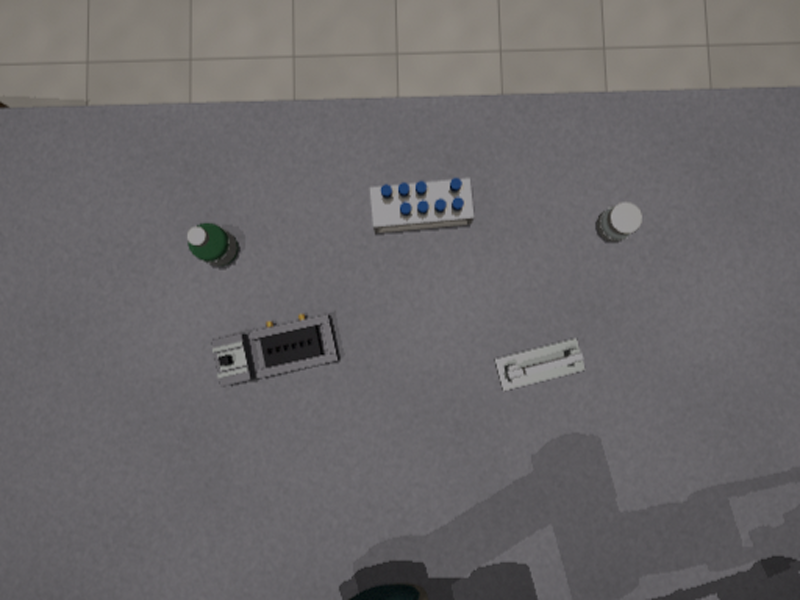

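View pics/side0.png

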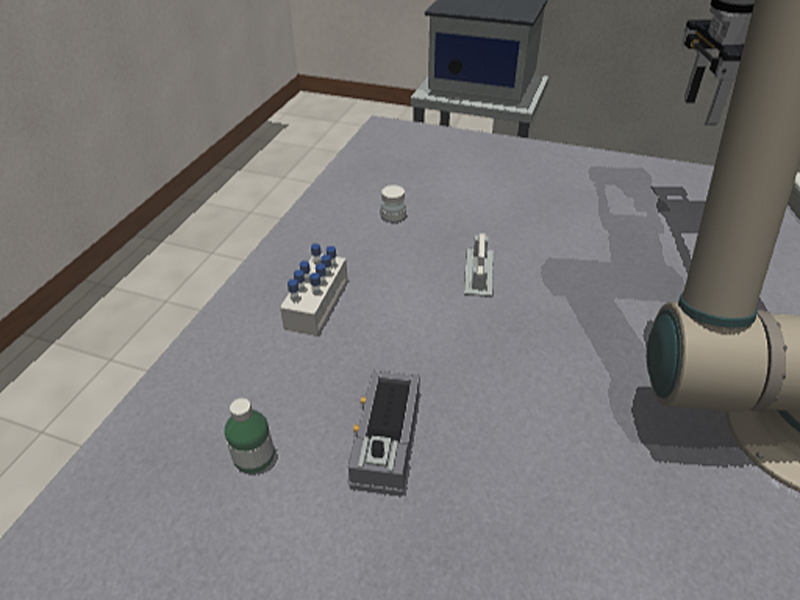

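The top view shows the dock at about (275,350) with its latch to the left, and the rest with the comb at (540,365). The rack (422,205), bottle (210,243) and jar (620,220) are well clear. Next I'll zoom in on the dock and rest.

```bash
python3 - <<'E'
from rig import imaging
import cv2,numpy as np
im=np.mean([imaging.camera("top") for _ in range(4)],0).astype(np.uint8)[:,:,::-1]
cv2.imwrite("pics/top_raw.png",im)
def crop(x,y):  # 100x37 -> x8
    c=cv2.resize(im[y:y+37*1,x:x+100],None,fx=8,fy=8,interpolation=cv2.INTER_CUBIC)
    return c
# dock x130..230,y195..251 ; rest x305..385,y210..255
a=cv2.resize(im[198:248,128:228],(800,400),interpolation=cv2.INTER_CUBIC)
b=cv2.resize(im[212:254,310:380],(800,480),interpolation=cv2.INTER_CUBIC)
for g,x0,y0,s in((a,128,198,8),(b,310,212,800/70)):
    for u in range(x0,x0+100,10):
        cv2.line(g,(int((u-x0+.5)*s),0),(int((u-x0+.5)*s),8),(0,255,255),1);cv2.putText(g,str(u),(int((u-x0+.5)*s),20),0,.4,(0,255,255))
    for v in range((y0+9)//10*10,y0+50,10):
        cv2.line(g,(0,int((v-y0+.5)*s)),(8,int((v-y0+.5)*s)),(0,255,255),1);cv2.putText(g,str(v),(10,int((v-y0+.5)*s)),0,.4,(0,255,255))
cv2.imwrite("pics/dockz.png",np.clip(a*1.5,0,255));cv2.imwrite("pics/restz.png",b)
E
```

```text
[ WARN:0@1.233] global loadsave.cpp:1063 imwrite_ Unsupported depth image for selected encoder is fallbacked to CV_8U.
```

View pics/dockz.png

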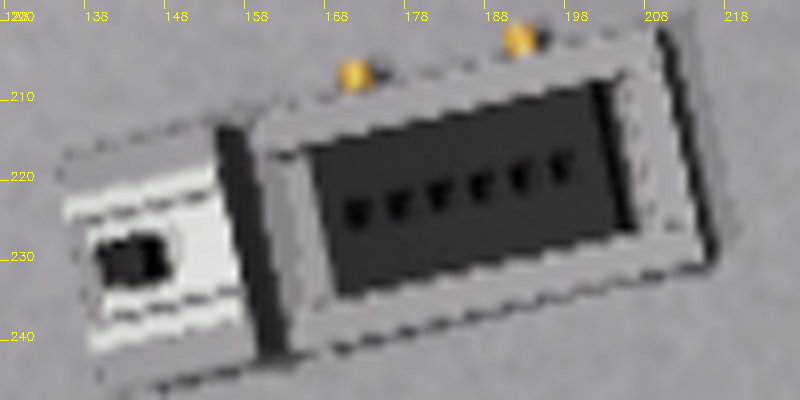

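View pics/restz.png

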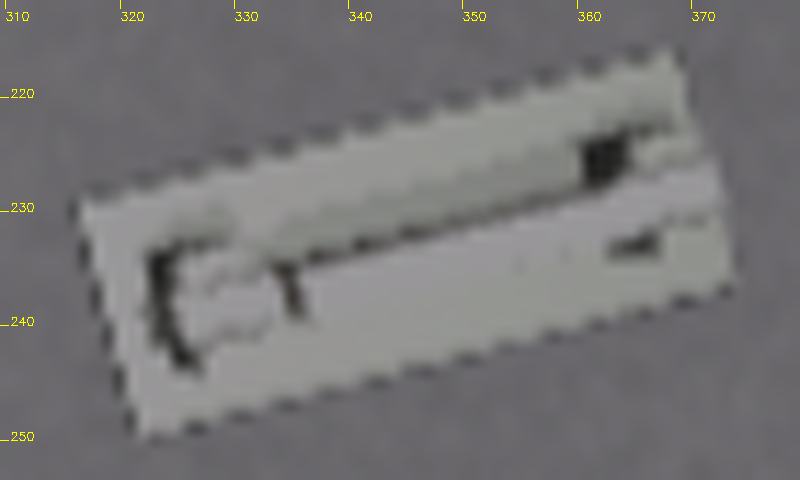

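The dock crop shows the six slots clearly, running from crop (357,214) to (561,167). The knob top is near (133,260) and the tongue's tip edge runs from (212,165) to (240,318). In the rest crop the base corners are (80,203), (683,50), (737,290) and (140,438).

```bash
cat > h.py <<'E'
from rig import r, effector, kin, readout, imaging, close_job
import cv2,numpy as np
from scipy.spatial.transform import Rotation as Ro
def ray(name,uv,z):
    i=imaging.camera_info(name);R=cv2.Rodrigues(np.array(i['rvec']))[0];t=np.array(i['tvec']).ravel();c=-R.T@t
    p=cv2.undistortPoints(np.array(uv,float).reshape(-1,1,2),i['camera_matrix'],None)[:,0]
    d=np.c_[p,np.ones(len(p))]@R
    return c+d*((z-c[2])/d[:,2])[:,None]
def proj(name,P):
    i=imaging.camera_info(name);return cv2.projectPoints(np.array(P,float).reshape(-1,3),i['rvec'],i['tvec'],i['camera_matrix'],None)[0][:,0]
def down(yaw):  # tool z down, tool y (closing) = item's x axis direction at yaw
    x=np.array([np.cos(yaw),np.sin(yaw),0]);z=np.array([0,0,-1.]);return Ro.from_matrix(np.c_[np.cross(x,z),x,z]).as_rotvec()
def W(): 
    s=readout.state();return round(s['t'],2),np.round(s['tool_pos'],4),np.round(s['wrist_force'],2),round(s['finger_gap'],4),round(s['grip_force'],1)
E
python3 - <<'E'
from h import *
a=lambda L:np.array(L)/8+[128,198]-.5
b=lambda L:np.array(L)/(800/70)+[310,212]-.5
S=ray("top",a([(357,214),(401,205),(441,197),(484,187),(522,178),(561,167)]),.040)
print("slots",S.round(4),np.linalg.norm(np.diff(S,axis=0),axis=1).round(4))
f=np.polyfit(S[:,1],S[:,0],1);print("row c",S.mean(0),"yaw",-np.arctan(f[0]))
B=ray("top",b([(80,203),(683,50),(737,290),(140,438)]),.004)
print("base",B.round(4),B.mean(0),[np.linalg.norm(B[i]-B[i-1]).round(4) for i in range(4)])
for i,j in((0,1),(3,2)): d=B[i]-B[j];print("yaw",np.arctan2(-d[0],d[1]))
O=ray("top",a([(660,28),(712,262)]),.038);print("end rail",O.round(4),O.mean(0))
K=ray("top",a([(133,260)]),.0755);print("knob",K)
T=ray("top",a([(212,165),(240,318)]),.0555);print("tip",T,T.mean(0))
I=ray("top",a([(308,150),(338,298),(598,82),(632,232)]),.04);print("insert/well corners",I)
C=S.mean(0);d=K[0]-C;print("yaw via knob",np.arctan2(-d[0],d[1]),np.linalg.norm(d[:2]))
E
```

```text
slots [[0.5513 0.2091 0.04  ]
 [0.5536 0.1965 0.04  ]
 [0.5556 0.1849 0.04  ]
 [0.5581 0.1725 0.04  ]
 [0.5604 0.1615 0.04  ]
 [0.5633 0.1503 0.04  ]] [0.0129 0.0117 0.0127 0.0112 0.0116]
row c [0.55705153 0.17913438 0.04      ] yaw 0.19912129061506612
base [[ 0.5307 -0.1273  0.004 ]
 [ 0.5594 -0.2545  0.004 ]
 [ 0.5093 -0.2632  0.004 ]
 [ 0.4818 -0.1379  0.004 ]] [ 0.52031771 -0.19571483  0.004     ] [np.float64(0.05), np.float64(0.1304), np.float64(0.0509), np.float64(0.1283)]
yaw 0.22178476266425826
yaw 0.21564460151041617
end rail [[0.6027 0.1215 0.038 ]
 [0.535  0.1075 0.038 ]] [0.56886466 0.11445486 0.038     ]
knob [[0.54021054 0.26261395 0.0755    ]]
tip [[0.56614434 0.24644851 0.0555    ]
 [0.52293534 0.23864607 0.0555    ]] [0.54453984 0.24254729 0.0555    ]
insert/well corners [[0.57003275 0.22315854 0.04      ]
 [0.52742963 0.21474662 0.04      ]
 [0.58749168 0.13929664 0.04      ]
 [0.54416708 0.13007356 0.04      ]]
yaw via knob 0.1990659844945056 0.08516136190009314
```

Sizes check out: slot pitch is about 12 mm, the base measures 50×130, and both yaws are consistent (dock 0.20, rest 0.218). Now the grasp.

```bash
python3 - <<'E'
from h import *
P=np.array([.5203,-.1957,.0]);q0=np.array(readout.state()['joint_pos'])
best=[]
for k in(0,np.pi):
    o=down(.218+k);q=kin.ik([*P[:2],.15],o);q2=kin.ik([.557,.179,.15],down(.2+k))
    print(k,None if q is None else np.round(q,2),None if q2 is None else np.round(q2,2))
    if q is not None and q2 is not None: best.append((np.abs(np.array(q)-q0).max(),k))
k=min(best)[1];open("k","w").write(str(k));o=down(.218+k)
r.move_ptp([*P[:2],.15],o);print(W())
print(r.servo_line([*P[:2],.060],max_speed=.06,contact_N=5),W())
effector.clamp(25);print(W())
c0=readout.state()['wrist_force']
r.servo_line([*P[:2],.13],max_speed=.08);print(W(),readout.state()['moment'])
im=imaging.camera("top")[:,:,::-1];im2=imaging.camera("side")[:,:,::-1]
u=proj("side",[*P[:2],.12])[0].astype(int);print(u)
c=im2[max(0,u[1]-60):u[1]+60,max(0,u[0]-80):u[0]+80]
cv2.imwrite("pics/lift.png",cv2.resize(c,(800,600),interpolation=cv2.INTER_CUBIC))
E
```

```text
0 [-0.48  0.3   1.66 -0.    1.18 -0.7 ] [ 0.19  0.34  1.6  -0.    1.2  -0.01]
3.141592653589793 [-0.48  0.3   1.66  0.    1.18  2.44] None
(2.03, array([ 0.5202, -0.1967,  0.1502]), array([0.47, 0.16, 0.54]), 0.0939, 0.0)
False (3.68, array([ 0.5206, -0.1958,  0.0604]), array([-0.05, -1.  ,  0.32]), 0.0937, 0.0)
(4.93, array([ 0.5199, -0.1958,  0.06  ]), array([-0.64, -0.16,  0.06]), 0.0095, 25.0)
(5.96, array([ 0.5199, -0.1955,  0.1295]), array([-0.64, -0.85,  0.49]), 0.0099, 25.0) [ 0.01909955 -0.07486664  0.03342571]
[308 139]
```

View pics/lift.png

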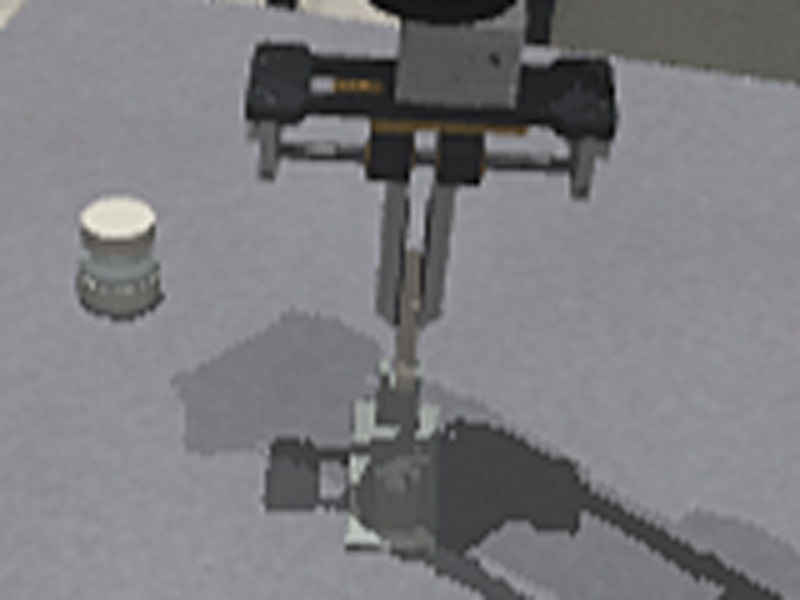

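The comb is held upright and level between the fingers, at crop (410,310) and clear of the rest. Next I'll carry it to the dock and probe gently for the slots.

```bash
cat > probe.py <<'E'
from h import *
Y=.20;ax=np.array([-np.sin(Y),np.cos(Y)]);ex=np.array([np.cos(Y),np.sin(Y)])
C=np.array([.55705,.17913])
def probe(d,dx=0,lift=.086):
    p=C+d*ax+dx*ex
    r.servo_line([*p,lift],max_speed=.05)
    hit=r.servo_line([*p,.074],max_speed=.012,contact_N=4)
    s=W();print(f"{d*1e3:.1f} {dx*1e3:.1f}",hit,*s,flush=True)
    return not hit
E
python3 - <<'E'
from probe import *
o=down(Y)
r.servo_line([.52,-.1955,.15],max_speed=.15)
r.move_ptp([*C,.12],o);r.sleep(.2);print(W())
r.servo_line([*C,.090],attitude=o,max_speed=.06)
for d in(0,.0012,-.0012,.0024,-.0024,.0036,-.0036):
    if probe(d): print("IN",d);open("d","w").write(str(d));break
    if readout.state()['t']>32: break
E
```

```text
(7.95, array([0.5575, 0.178 , 0.1201]), array([-0.54, -0.46, -0.51]), 0.0095, 25.0)
0.0 0.0 False 10.0 [0.557  0.1789 0.0739] [ 0.32 -1.71 -1.16] 0.0098 25.0
IN 0
```

```bash
python3 - <<'E'
from probe import *
print(W());p=C
hit=r.servo_line([*p,.062],max_speed=.012,contact_N=4);print(hit,W(),readout.state()['moment'])
i=imaging.camera("top")[:,:,::-1];j=imaging.camera("side")[:,:,::-1]
u=proj("side",[*C,.05])[0].astype(int)
cv2.imwrite("pics/seat.png",cv2.resize(j[u[1]-45:u[1]+45,u[0]-60:u[0]+60],(800,600),interpolation=cv2.INTER_CUBIC))
E
```

```text
(10.0, array([0.557 , 0.1789, 0.0739]), array([ 0.32, -1.71, -1.16]), 0.0098, 25.0)
True (10.82, array([0.5573, 0.1789, 0.0635]), array([ 0.7 , -0.71,  4.05]), 0.0098, 25.0) [ 0.06207247 -0.06844674  0.03984302]
```

View pics/seat.png

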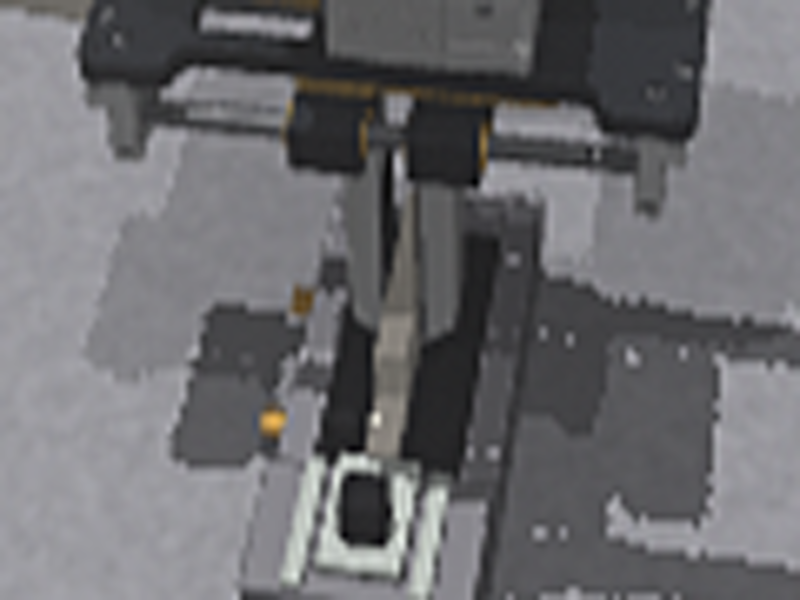

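The comb's lug is flush at the dock and the contact height (TCP 63.5 mm) matches fully home at 64 mm. I'll release it, then pinch the knob above the tongue and slide the latch.

```bash
python3 - <<'E'
from probe import *
o=down(Y)
B=ray("top",[(133,155)],.085)[0];print("bottle",B)
effector.open_jaws();s=W();print(s)
r.servo_line([s[1][0],s[1][1],.14],max_speed=.1);print(W())
K=np.array([.5402,.2626]);K=C+ax*(.0852)   # on the dock axis
print("clear",np.abs((B[:2]-K)@ex),(B[:2]-K)@ax)
r.servo_line([*K,.14],max_speed=.1)
print(r.servo_line([*K,.079],max_speed=.05,contact_N=5),W())
effector.clamp(12);print(W())
hit=r.servo_line([*(K-.0245*ax),.079],max_speed=.02,contact_N=9)
s=W();print(hit,s,"travel",(K-s[1][:2])@ax)
E
```

```text
bottle [0.70639958 0.28433145 0.085     ]
(12.25, array([0.5571, 0.1779, 0.0633]), array([-0.02, -0.15,  0.32]), 0.0941, 0.0)
(13.17, array([0.5566, 0.1778, 0.1394]), array([-0.81, -0.78,  0.88]), 0.0935, 0.0)
clear 0.16727282899883708 -0.011766757328070894
False (15.55, array([0.5404, 0.2628, 0.0794]), array([-0.36, -0.27,  0.94]), 0.0941, 0.0)
(16.75, array([0.539 , 0.2624, 0.0789]), array([-2.77, -0.74,  2.5 ]), 0.014, 12.0)
True (17.95, array([0.5431, 0.2415, 0.0789]), array([0.24, 0.3 , 2.76]), 0.014, 12.0) travel 0.021301810375450685
```

```bash
python3 - <<'E'
from probe import *
s=W();print(s);p=s[1].copy()
q=p.copy();q[:2]-=.004*ax
hit=r.servo_line(q,max_speed=.01,contact_N=10);s=W();print(hit,s,"more",(p-s[1])[:2]@ax)
effector.open_jaws();s=W();print(s)
r.servo_line([s[1][0],s[1][1],.15],max_speed=.1)
r.servo_line([.42,.0,.25],max_speed=.2);print(W())
i=imaging.camera("top")[:,:,::-1];j=imaging.camera("side")[:,:,::-1]
u=proj("side",[*C,.05])[0].astype(int)
a=cv2.resize(i[190:250,128:228],(500,300),interpolation=cv2.INTER_CUBIC)
b=cv2.resize(j[u[1]-35:u[1]+55,u[0]-40:u[0]+20],(200,300),interpolation=cv2.INTER_CUBIC)
cv2.imwrite("pics/end.png",np.hstack([a,b]))
E
```

```text
(17.95, array([0.5431, 0.2415, 0.0789]), array([0.24, 0.3 , 2.76]), 0.014, 12.0)
True (18.41, array([0.5432, 0.2414, 0.0789]), array([-0.25,  0.41,  3.17]), 0.0134, 12.0) more 0.0001178735908636173
(19.69, array([0.5431, 0.2418, 0.0789]), array([0.09, 0.14, 1.22]), 0.0941, 0.0)
(22.15, array([0.42  , 0.0005, 0.2497]), array([ 0.27, -0.3 ,  0.35]), 0.094, 0.0)
```

View pics/end.png

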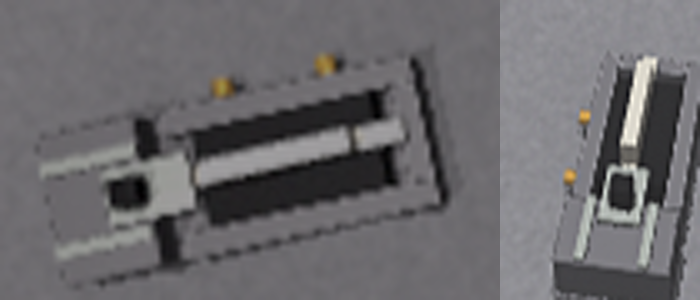

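The top view shows the tongue over the comb's lug, with its tip at (195,185), the teeth in the slots and the back level. A second push met a solid stop after 0.1 mm, so the latch is at its end. The gripper is clear of everything, so I'm handing in.

```bash
python3 -c "
from rig import close_job
print(close_job())"
```

```text
the job is handed in; nothing more can be done
None
```

The comb is seated fully home in the dock with every tooth in its slot, the latch is slid to its end stop over the lug, and the job was handed in at about 22 s, with the rack, bottle and jar not approached.

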